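# Start an irradiation run: stir, fan, lamp, timer

## Task

Start the irradiation run with light fingertip presses, in this order: switch on stirring at the magnetic stirrer (press down the raised end of its right-hand rocker, as seen from the robot; the left-hand heating rocker stays off), switch on the fan with the lamp controller's rocker the same way, push the controller's round lamp button fully in, and last tap the wide start key of the bench timer down and let it go. Press gently, each control only when the one before it is on, and leave the timer and everything else where it is: nothing is to be picked up, pushed along or knocked over.

Things in the scene. Friction and masses are not known exactly. Their poses are not given: they have to be found in the camera images.
- stirrer: grey magnetic stirrer, 270 (x) x 170 (y), fixed, on the left or right; origin: centre of its underside, x from operator's side to rear, z up. Front 105 mm: panel rising rearwards at 12.9 deg from 54 to 78 high, two dials (r 18, 16 high), one black rocker 48 mm downslope of each. Then deck 78 high, white plate 97 high (r 68, centre x +55)
- lamp_head (a point): lamp head over the stirrer's plate, fixed to it, not to be handled: cylinder, diameter 60, from 188 to 271 mm above the table; this point is the centre of its lower face. It hangs from a rod 72 mm behind it that ends at 285 mm
- controller: white lamp controller, low case 150 (x) x 210 (y), fixed, on the other side; origin: centre of its underside, x from operator's side to rear, z up. Its top is a panel rising rearwards at 12 deg from 36 to 68 high; on it, left to right for the operator: a black rocker, a round steel button 65 mm beside it, a dial (r 19, 17 high) 70 mm further
- stir_rocker (a joint): stirring rocker, the right-hand one (-y side) on the stirrer, 32 long x 24 wide: 0 off (the end towards the operator stands up, 9 mm proud of the panel), 0.28 rad fully on (that end 4.5 mm proud). It turns on a level axle across its middle, takes about 1.5 N there and stays where it is left; on counts from 0.2
- stir_rocker_press (a point): the point to press on the stirring rocker: on the surface of its raised end, 13 mm from its axle; axes while off: z out of the panel (square to it), x up the slope away from the operator, y to the operator's left; it turns with the rocker. Pressed fully it sinks about 3.8 mm
- heat_rocker (a joint): heating rocker, the left-hand one (+y side) on the stirrer, 104 mm beside the stirring rocker, same make; 0 off, to be left off
- fan_rocker (a joint): fan rocker of the lamp controller, on the left (+y) of its panel, same make as the stirring rocker: 0 off, 0.28 rad fully on, stays where it is left; on counts from 0.2
- fan_rocker_press (a point): the point to press on the fan rocker: on the surface of its raised end, 13 mm from its axle, axes as on the stirring rocker
- lamp_button (a joint): round latching button, diameter 22, in the controller's panel: 0 out (face 8 mm proud), 0.004 m fully in (4 mm proud); takes about 2 N and stays in where it is left; its sprung face gives another 3 N per mm, to 3 mm, while pressed; in counts from 0.003
- lamp_button_press (a point): centre of the lamp button's face; z points out of the panel, square to it; moves with the button
- timer: white bench timer lying loose, face up, 90 (x) x 80 (y) x 22 high, about 150 g; origin at the centre of its underside, z up, x towards its display end
- timer_key (a joint): start key of the timer, a bar 18 (x) x 36 (y), centre 22 mm from the timer's middle towards -x, 6 mm proud of the face: 0 up, 0.005 m fully down; a spring (0.8 N to 9 N) brings it back up; down counts from 0.002
- timer_key_press (a point): centre of the start key's face, 28 mm above the table when up; z up
- cell: glass reaction cell on the stirrer's plate, 60 diameter (flange 68) x 58 high, two side ports; origin at the centre of its underside; bystander
- vial: small amber glass vial with cap, 28 diameter x 60 high, standing beyond the timer, between the instruments; origin underneath; bystander
- beaker: glass beaker, 62 diameter x 80 high, far right; origin underneath; bystander
- tape_roll: white roll of tape lying flat, 84 diameter x 19 high, far left; origin underneath; bystander
- loupe: hand magnifier, 141 long, 10 high, beyond the vial; origin underneath between lens and handle; bystander
- cuvette_box: flat clear-lidded box 102 x 62 x 32 high, far right; origin underneath; bystander
- wash_bottle: white bottle, 68 diameter x 170 high, far left; origin underneath; bystander
There are look-alikes about, which are no part of the job. What is shaped like the timer but orange or purple is not meant.

How it is judged (in metres and radians):
On the way, in this order (a step that is already met when the one before it is completed fails the run):
1. the stirring rocker is on (value of joint stir_rocker above 0.2 rad), for 0.1 s.
2. the fan rocker is on (value of joint fan_rocker above 0.2 rad), for 0.1 s.
3. the lamp button is in (value of joint lamp_button above 0.003 m), for 0.1 s.
4. the timer's start key is down (value of joint timer_key above 0.002 m), for 0.04 s.
At the end, for the whole second after the job is handed in: Both named rockers are at least 0.2 rad over (of 0.28), the lamp button 3 mm in (of 4), the heating rocker off (under 0.08 rad), the timer key up (under 1 mm). The timer lies flat and still within 15 mm of its start; the bystanders stand upright within 25 mm of theirs (value of joint each of stir_rocker, fan_rocker above 0.2 rad and value of joint lamp_button above 0.003 m and value of joint heat_rocker below 0.08 rad and value of joint timer_key below 0.001 m and distance of timer from where it was at the start of the episode below 0.015 m and angle between timer's own z axis and vertical below 0.1 rad and linear speed of timer below 0.02 m/s and distance of each of cell, vial, beaker, tape_roll, loupe, cuvette_box, wash_bottle from where it was at the start of the episode below 0.025 m and angle between each of cell, vial, beaker, tape_roll, loupe, cuvette_box, wash_bottle's own z axis and vertical below 0.2 rad); the robot touches nothing.
It fails at once if the heating rocker is switched over (0.1 rad) (value of joint heat_rocker above 0.1 rad).
It fails at once if a control is pressed too early: fan before stirring, lamp before fan, or timer before lamp ((value of joint fan_rocker above 0.12 rad and value of joint stir_rocker below 0.2 rad) or (value of joint lamp_button above 0.0015 m and value of joint fan_rocker below 0.2 rad) or (value of joint timer_key above 0.0015 m and value of joint lamp_button below 0.003 m)).
It fails at once if the stirrer, the controller or the timer is pressed with more than 25 N (contact force between any of the fingers, the arm and stirrer above 25 N or contact force between any of the fingers, the arm and controller above 25 N or contact force between any of the fingers, the arm and timer above 25 N).
It fails at once if the timer is pushed along or lifted (15 mm), not just tapped (distance of timer from where it was at the start of the episode above 0.015 m).
It fails at once if a bystander is pushed, lifted or knocked over (25 mm) (distance of any of cell, vial, beaker, tape_roll, loupe, cuvette_box, wash_bottle from where it was at the start of the episode above 0.025 m).
It also fails if it takes over 64 s, if anything falls off the work surface, if the arm or the gripper's body presses on something with over 40 N, if the wrist force passes 120 N, or if a joint passes its speed limit or range.

## Robot

A 6-joint arm with a two-finger parallel gripper is mounted at the origin on the work surface. World frame = base frame: x ahead of the robot, y to its left, z up, the work surface at z = 0. Lengths are in m, angles in degrees, forces in N, time in s.
With the tool pointing down it reaches from about 0.35 to 0.875 m from the base axis. Payload 4.2 kg.
Tool frame: the origin (TCP) lies at the centre of the arm's flange, where the gripper is bolted on; the fingertips stand 182 mm ahead of it and the grasp point (between the pads) lies 164 mm ahead of it (r.nose_length is the distance from the TCP to the fingertips, in m); z points along the fingers, y is the line along which they close (so a half turn about z gives the same grasp; the last joint's range is limited). The gripper opens to 87 mm and grips with 3 to 60 N. Pads are 19 mm wide; open, the fingers measure 117 mm over their backs; the gripper's body (75 mm by 190 mm) begins 51 mm behind the grasp point.
Start: joints at [-52.735, 22.042, 0.453, 0, -68.411, -14.817], TCP at [0.239, -0.578, 0.405] pointing down, gripper open.
Joint ranges: [-179.83, 179.83], [-69.29, 118.12], [-61.27, 80.66], [-181.25, 117.63], [-171.15, -9.14], [-177.46, 177.46]. Speed limits (degrees/s): [159.86, 159.86, 180, 180, 180, 180].

## Interface

Orientations are given as a 3x3 rotation matrix whose columns are the frame's x, y, z axes.
In Python, from station import r, vision gives the robot as it stands. The module is installed in compiled form; this text tells all that it offers.
- The arm moves only by the shell command python3 -m creep 'ROWS'. ROWS is JSON, a list of rows, each a list of 7 numbers: the opening, from -1 (shut) to 1 (fully open), then the shift along the tool's x, y, z in mm, then the turn, a rotation vector about the tool's x, y, z in degrees. A call has 1 to 8 rows; each row is the pose to reach, as a shift and turn from the pose commanded when the call began, along the tool's axes at that moment; what a row does not reach only later rows make up. A row lasts 1/12 s, in which the tool goes at most 41.7 mm and 7.16 degrees, less where a joint would pass 70% of its speed; a pose out of reach is approached as far as the arm can. A call with a gripper value outside its range is refused whole. The fingers move at their own pace and stop on an object; the grip force is fixed at half the most. Time passes only in rows, so rows that repeat a pose let the fingers close. It gives the time, the measured TCP pose, the force, the opening and the grip force at its end, in the units of the state.
- r.sense(): the state, without advancing time (a new reading comes with each control period).
- vision.capture(name): name is "scene" or "side" or "wrist"; returns (picture, depth): 480x640x3 uint8, red, green, blue; 480x640 float32, m along the optical axis (not along the pixel's ray), 0 where there is no reading.
- vision.camera_model(name): a dict with "vertical_fov" (degrees; the focal length in pixels is half the picture's height over the tangent of half this angle, whatever the lens; pixels are square), "cx", "cy" (the principal point, pixels), "distortion" ([k1, k2, p1, p2, k3] as OpenCV has them; the pictures are not rectified), "extrinsics" (4x4, takes a point from camera to world coordinates); the wrist camera has in their place "mount" (4x4, takes a point from camera to tool coordinates, whose origin is the TCP and whose axes are the flange's). Camera axes: x right, y down, z forward; pixel columns grow to the right and rows downward; lengths in m; the calibration is good to about 2 mm. A picture is of the moment at which its call begins: read the wrist's pose just before it. camera_model takes no time and is no camera call.
- r.finish_job(): hands the job in; it is judged then, once.
Trained networks look in the newest picture that a camera, given by its name, has taken for a name from the list of things; names that differ only in an ending like _2 or _b are one class to them, and where a whole thing is asked for, a point or a joint stands for the part that bears it (a point fixed in the world has none). Each returns a list of dicts, best first, with "conf" (0 to 1); they miss things now and then, are a little off and sometimes report something else, mostly with a low value. They report only what shows in the picture. A call takes as long as a camera call. They do not tell look-alikes from the thing itself.
- vision.find_in(camera, thing): "uv" ([column, row] in pixels, amid what is visible of it).
- vision.cut_out(camera, thing): "region" (480x640 bool, what is visible of it) and "uv" ([column, row] in pixels, amid what is visible of it).
The state is a dict: "time_s": time; "joints": joint angles; "joint_velocities": joint speeds; "effort": joint torques, N m; "tcp_pos": TCP position; "ee_rot": TCP orientation; "wrist_force": force on the tool from outside, world axes, zero at the start; "moment": the same for the moment, N m; "gripper_width": opening from 0.0 (shut) to 1.0 (fully open); "gripper_force": force on a finger pad.
Only numpy, scipy, OpenCV 4.12 (cv2) and the standard library are available. Lean on these libraries where they do the work, as an engineer would, in place of code of your own. Each camera call takes 0.05 s, during which the arm holds its last target. There are 200 camera calls.

## Working session

There is one attempt and no reset: what is moved stays moved. The work goes in short steps, Python scripts to look and compute and a shell command to move; the robot and the scene stay as the last step left them, time stands still between calls to the robot, and variables do not carry over. Pictures are saved under pics/ and viewed, at most 12 in all, crops included, and the job is handed in when it is done.

```bash
mkdir -p pics; cat > h.py <<'E'
import numpy as np, cv2
from station import r, vision
def K(m):
    f=240/np.tan(np.radians(m["vertical_fov"]/2)); return np.array([[f,0,m["cx"]],[0,f,m["cy"]],[0,0,1.]])
def T(cam,s=None):
    m=vision.camera_model(cam)
    if "extrinsics" in m: return np.array(m["extrinsics"])
    s=s or r.sense(); W=np.eye(4); W[:3,:3]=s["ee_rot"]; W[:3,3]=s["tcp_pos"]; return W@np.array(m["mount"])
def ray(cam,uv,TT):
    m=vision.camera_model(cam)
    p=cv2.undistortPoints(np.array([[uv]],float),K(m),np.array(m["distortion"],float))[0,0]
    return TT[:3,3],TT[:3,:3]@np.array([p[0],p[1],1.])
def pt(cam,uv,D,TT):
    o,d=ray(cam,uv,TT);u,v=int(round(uv[0])),int(round(uv[1]))
    w=D[max(0,v-2):v+3,max(0,u-2):u+3]; w=w[w>0]
    return o+d*np.median(w) if len(w) else None
def cap(cam,name):
    TT=T(cam); im,D=vision.capture(cam); cv2.imwrite(f"pics/{name}.png",im[:,:,::-1]); return im,D,TT
def proj(cam,P,TT):
    m=vision.camera_model(cam); W=np.linalg.inv(TT)
    return cv2.projectPoints(np.array(P,float).reshape(-1,3),cv2.Rodrigues(W[:3,:3])[0],W[:3,3],K(m),np.array(m["distortion"],float))[0][:,0]
E
python3 - <<'E'
from h import *
np.set_printoptions(precision=3,suppress=True)
for c in ("scene","side"):
    im,D,TT=cap(c,c+"0"); print(c,TT[:3,3])
    np.savez(f"{c}0.npz",im=im,D=D,TT=TT)
    for t in ["stirrer","controller","stir_rocker","fan_rocker","lamp_button","timer","timer_key","vial","beaker","wash_bottle","lamp_head"]:
        try:
            for o in vision.find_in(c,t)[:4]:
                print(t,round(o["conf"],2),np.round(o["uv"]),pt(c,o["uv"],D,TT))
        except Exception as e: print(t,e)
E
```

```text
scene [ 1.464 -0.412  0.782]
stirrer 0.77 [420. 253.] [0.684 0.203 0.096]
controller 0.57 [248. 309.] [ 0.649 -0.226  0.058]
stir_rocker 0.63 [379. 234.] [0.529 0.179 0.071]
fan_rocker 0.59 [260. 290.] [ 0.586 -0.178  0.049]
fan_rocker 0.45 [307. 255.] [ 0.477 -0.009  0.027]
timer 0.83 [385. 215.] [0.383 0.291 0.023]
timer 0.8 [313. 262.] [ 0.506 -0.005  0.022]
timer 0.68 [327. 225.] [0.357 0.106 0.023]
timer 0.64 [249. 265.] [ 0.449 -0.163  0.026]
timer_key 0.52 [374. 214.] [0.367 0.261 0.025]
timer_key 0.42 [330. 221.] [0.342 0.126 0.023]
timer_key 0.4 [309. 253.] [ 0.47  -0.001  0.027]
vial 0.51 [423. 255.] [0.693 0.204 0.095]
vial 0.49 [340. 292.] [ 0.67  -0.009  0.042]
beaker 0.6 [136. 334.] [ 0.632 -0.465  0.069]
wash_bottle 0.83 [451. 199.] [0.509 0.43  0.103]
lamp_head 0.81 [424. 254.] [0.69  0.209 0.097]
side [ 0.029 -1.21   0.944]
stirrer 0.69 [339. 238.] [0.69  0.155 0.056]
controller 0.69 [380. 325.] [ 0.611 -0.265  0.051]
lamp_button 0.49 [368. 321.] [ 0.589 -0.243  0.054]
timer 0.96 [232. 247.] [0.376 0.267 0.028]
timer 0.69 [308. 289.] [ 0.515 -0.022  0.023]
timer 0.56 [234. 279.] [0.336 0.099 0.024]
timer 0.55 [304. 321.] [ 0.449 -0.157  0.03 ]
timer_key 0.53 [225. 248.] [0.353 0.271 0.028]
timer_key 0.52 [231. 274.] [0.332 0.124 0.027]
vial 0.73 [354. 273.] [ 0.661 -0.013  0.037]
beaker 0.85 [416. 380.] [ 0.582 -0.484  0.071]
beaker 0.68 [370. 322.] [ 0.593 -0.249  0.054]
wash_bottle 0.81 [249. 200.] [0.48  0.42  0.104]
lamp_head 0.8 [342. 236.] [0.7   0.157 0.06 ]
```

View pics/scene0.png

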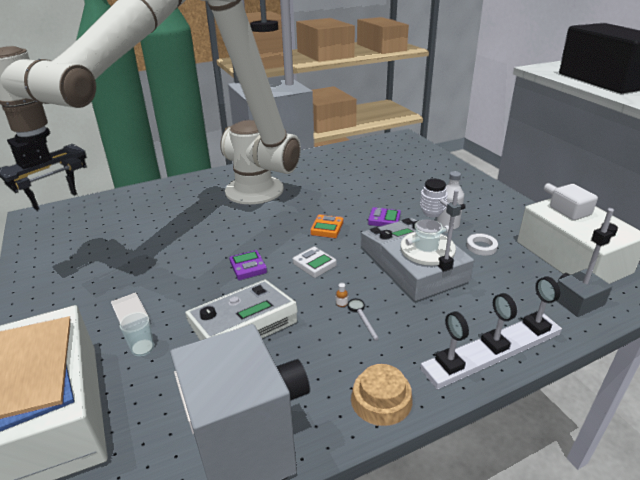

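View pics/side0.png

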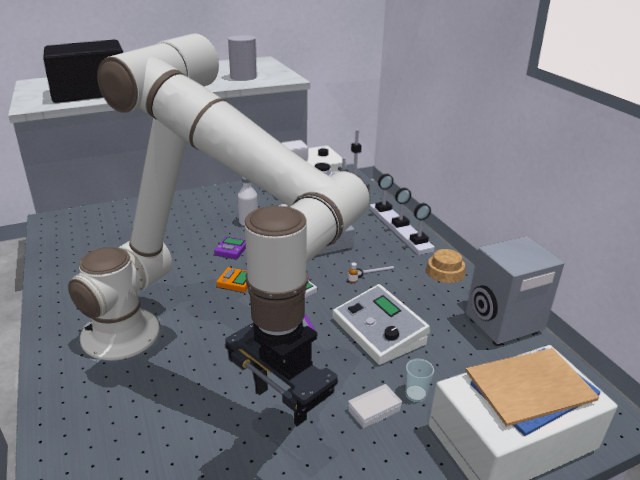

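The scene picture shows the white timer at (314,262). Its look-alikes are orange at (327,225) and purple at (249,265) and (385,215). The stirrer is at (420,253), on the left for the robot, with its rockers near (379,234). The controller is at (248,309), on the right, with its rocker at (260,290) and button at about (235,300). In the side view the controller is clear (rocker 356,308; button 370,321; dial 392,333), while the arm hides the stirrer.

I choose the white timer at (314,262), about (0.506,-0.005). The next close wrist view will check that.

```bash
cat >> h.py <<'E'
np.set_printoptions(precision=3,suppress=True)
def plan(tip=None,tcp=None,R=None):
    "shift mm & rotvec deg in the tool frame from current measured pose"
    s=r.sense(); R0=np.array(s["ee_rot"]); R=R0 if R is None else R
    if tcp is None: tcp=np.array(tip)-R[:,2]*r.nose_length
    from scipy.spatial.transform import Rotation as Ro
    print("shift",np.round(R0.T@(np.array(tcp)-s["tcp_pos"])*1000,1),"turn",np.round(Ro.from_matrix(R0.T@R).as_rotvec(degrees=True),2))
def Rtool(yaw,tilt):
    "y axis at yaw deg from world +y (or its opposite); tilt: z leans to +x (of the yawed frame)"
    a,t=np.radians([yaw,tilt]); ex=np.array([np.cos(a),np.sin(a),0]); z=np.array([0,0,-1.])*np.cos(t)+ex*np.sin(t)
    y=np.array([-np.sin(a),np.cos(a),0]); return y,z
E
python3 - <<'E'
from h import *
s=r.sense(); R=np.array(s["ee_rot"]); print(R,s["tcp_pos"],r.nose_length,np.array(vision.camera_model("wrist")["mount"]),vision.camera_model("wrist")["vertical_fov"])
from scipy.spatial.transform import Rotation as Ro
for sg in (1,-1):
    y=np.array([0,sg,0.]);z=np.array([0,0,-1.]);Rt=np.c_[np.cross(y,z),y,z]; plan(tcp=[0.40,0.0,0.42],R=Rt)
E
```

```text
[[-0.924 -0.382  0.   ]
 [-0.382  0.924 -0.   ]
 [ 0.    -0.    -1.   ]] [ 0.239 -0.578  0.405] 0.1822 [[ 0.001 -0.955 -0.298  0.083]
 [ 1.     0.     0.001 -0.001]
 [-0.    -0.298  0.955  0.02 ]
 [ 0.     0.     0.     1.   ]] 63.40635038284274
shift [-369.7  472.2  -15.2] turn [-0.    0.   22.45]
shift [-369.7  472.2  -15.2] turn [  -0.     -0.   -157.55]
```

```bash
python3 -m creep '[[-1,-23,30,-1,0,0,3],[-1,-46,59,-2,0,0,6],[-1,-69,88,-3,0,0,9],[-1,-92,118,-4,0,0,12],[-1,-116,148,-5,0,0,15],[-1,-139,177,-6,0,0,18],[-1,-162,207,-7,0,0,20],[-1,-185,236,-8,0,0,22.5]]' && python3 - <<'E'
from h import *
plan(tcp=[0.40,0.0,0.42])
E
```

```text
time_s: 1.87
tcp_pos: [0.3194, -0.2872, 0.413]
ee_rot: [[-1.0, 0.003, 0.001], [0.003, 1.0, -0.0], [-0.001, -0.0, -1.0]]
wrist_force: [0.8, 0.4, 0.8]
gripper_width: 0.476
gripper_force: 0.0
shift [-79.7 287.4  -7. ] turn [0. 0. 0.]
```

```bash
python3 -m creep '[[-1,-10,36,-1,0,0,0],[-1,-20,72,-2,0,0,0],[-1,-30,108,-3,0,0,0],[-1,-40,144,-4,0,0,0],[-1,-50,180,-5,0,0,0],[-1,-60,216,-6,0,0,0],[-1,-70,252,-7,0,0,0],[-1,-80,287,-7,0,0,0]]' && python3 -m creep '[[-1,0,0,0,0,0,0],[-1,0,0,0,0,0,0]]' && python3 - <<'E'
from h import *
im,D,TT=cap("wrist","w1"); np.savez("w1.npz",im=im,D=D,TT=TT)
for t in ["stirrer","controller","stir_rocker","fan_rocker","lamp_button","timer","timer_key","vial"]:
    for o in vision.find_in("wrist",t)[:4]:
        print(t,round(o["conf"],2),np.round(o["uv"]),pt("wrist",o["uv"],D,TT))
E
```

```text
time_s: 2.53
tcp_pos: [0.3996, -0.0, 0.4205]
ee_rot: [[-1.0, 0.0, 0.002], [0.0, 1.0, 0.001], [-0.002, 0.001, -1.0]]
wrist_force: [0.8, -0.6, -0.0]
gripper_width: 0.007
gripper_force: 0.0
time_s: 2.7
tcp_pos: [0.4001, -0.0003, 0.4199]
ee_rot: [[-1.0, -0.003, 0.0], [-0.003, 1.0, 0.0], [-0.0, 0.0, -1.0]]
wrist_force: [-0.1, -0.6, -0.4]
gripper_width: 0.006
gripper_force: 0.0
stirrer 0.61 [532. 324.] [0.505 0.212 0.062]
controller 0.7 [ 98. 393.] [ 0.598 -0.233  0.05 ]
controller 0.68 [ 85. 392.] [ 0.593 -0.245  0.054]
stir_rocker 0.75 [506. 323.] [0.503 0.186 0.065]
stir_rocker 0.27 [ 86. 392.] [ 0.593 -0.244  0.055]
fan_rocker 0.78 [147. 390.] [ 0.592 -0.179  0.052]
lamp_button 0.79 [ 87. 388.] [ 0.589 -0.242  0.053]
lamp_button 0.33 [315. 275.] [ 0.469 -0.     0.029]
timer 0.95 [319. 273.] [0.466 0.004 0.029]
timer 0.91 [158. 228.] [ 0.42  -0.158  0.023]
timer 0.58 [433. 149.] [0.342 0.112 0.023]
timer 0.55 [604. 186.] [0.376 0.283 0.023]
timer_key 0.87 [157. 254.] [ 0.446 -0.16   0.028]
timer_key 0.8 [455. 132.] [0.326 0.128 0.028]
timer_key 0.79 [314. 276.] [ 0.469 -0.001  0.029]
timer_key 0.58 [602. 173.] [0.363 0.273 0.029]
vial 0.71 [311. 407.] [ 0.65  -0.004  0.007]
```

View pics/w1.png

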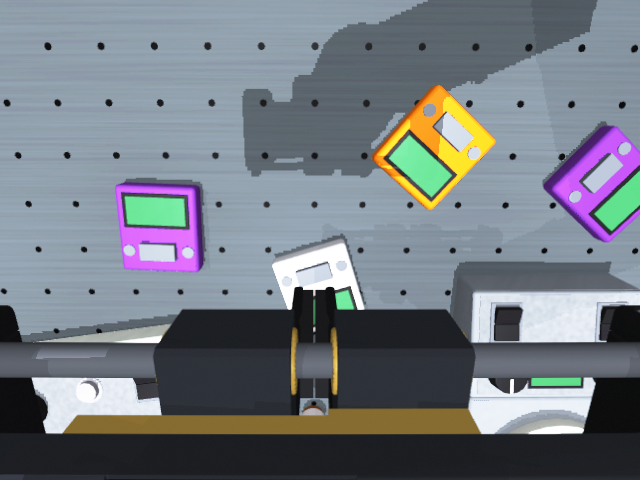

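The wrist view shows the white timer with its key at (314,272), the stirring rocker at (506,323), the heating rocker at about (615,320), the fan rocker near (147,390), and the lamp button at (88,391). Next I'll take a closer look at the stirrer.

```bash
python3 -m creep '[[-1,-4,36,0,0,0,0],[-1,-8,72,0,0,0,0],[-1,-12,108,0,0,0,0],[-1,-16,144,0,0,0,0],[-1,-20,180,0,0,0,0],[-1,-20,215,0,0,0,0],[-1,-20,215,0,0,0,0],[-1,-20,215,0,0,0,0]]' && cat > look.py <<'E'
from h import *
import sys
def look(name,things):
    im,D,TT=cap("wrist",name); np.savez(name+".npz",im=im,D=D,TT=TT); out={}
    for t in things:
        for o in vision.cut_out("wrist",t)[:3]:
            M=o["region"]; vs,us=np.nonzero(M)
            P=np.array([TT[:3,3]+0*us[0]] ) if 0 else None
            m=vision.camera_model("wrist")
            ok=D[vs,us]>0; us,vs=us[ok],vs[ok]
            if not len(us): continue
            q=cv2.undistortPoints(np.c_[us,vs].astype(float)[:,None],K(m),np.array(m["distortion"],float))[:,0]
            P=(np.c_[q,np.ones(len(q))]*D[vs,us][:,None])@TT[:3,:3].T+TT[:3,3]
            lo,hi=np.percentile(P,[2,98],axis=0)
            print(t,round(o["conf"],2),np.round(o["uv"]),len(us),"mean",P.mean(0),"lo",lo,"hi",hi)
            out.setdefault(t,[]).append((P,us,vs))
    return im,D,TT,out
E
python3 - <<'E'
from look import *
look("w2",["stir_rocker","stirrer","timer","timer_key"])
E
```

```text
time_s: 3.82
tcp_pos: [0.4201, 0.2143, 0.4193]
ee_rot: [[-1.0, -0.001, -0.001], [-0.001, 1.0, -0.001], [0.001, -0.001, -1.0]]
wrist_force: [-0.8, -0.3, -0.7]
gripper_width: 0.003
gripper_force: 0.0
stir_rocker 0.63 [283. 296.] 437 mean [0.496 0.183 0.066] lo [0.487 0.173 0.061] hi [0.507 0.193 0.068]
stirrer 0.75 [342. 282.] 8638 mean [0.491 0.239 0.056] lo [0.473 0.157 0.016] hi [0.603 0.319 0.093]
stirrer 0.37 [394. 301.] 550 mean [0.496 0.289 0.066] lo [0.487 0.278 0.063] hi [0.507 0.301 0.068]
timer 0.91 [396. 162.] 7928 mean [0.375 0.29  0.023] lo [0.329 0.243 0.018] hi [0.424 0.338 0.029]
timer 0.85 [119. 267.] 6662 mean [0.485 0.01  0.022] lo [ 0.441 -0.036  0.006] hi [0.533 0.052 0.029]
timer 0.71 [209. 127.] 8520 mean [0.342 0.115 0.023] lo [0.294 0.068 0.016] hi [0.391 0.162 0.029]
timer_key 0.94 [379. 149.] 753 mean [0.363 0.274 0.029] lo [0.348 0.259 0.027] hi [0.379 0.289 0.03 ]
timer_key 0.88 [222. 107.] 838 mean [0.327 0.128 0.028] lo [0.312 0.112 0.025] hi [0.341 0.144 0.03 ]
timer_key 0.55 [106. 255.] 586 mean [0.468 0.    0.028] lo [ 0.457 -0.018  0.025] hi [0.478 0.017 0.03 ]
```

View pics/w2.png

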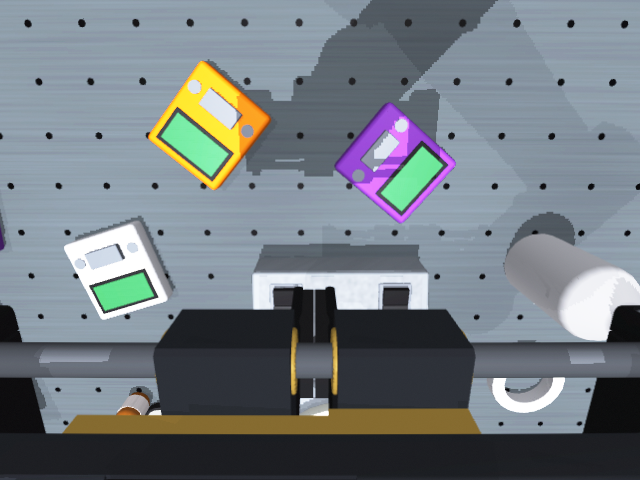

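In w2 the stirring rocker is at (285,297) and the heating rocker at (396,297). The gripper partly hides both. w1 shows the stirring rocker whole, so I'll measure there. The white timer's key is at (104,257).

```bash
python3 - <<'E'
from h import *
z=np.load("w1.npz"); im,D,TT=z["im"],z["D"],z["TT"]; g=im.max(2)
m=vision.camera_model("wrist")
def cloud(us,vs):
    q=cv2.undistortPoints(np.c_[us,vs].astype(float)[:,None],K(m),np.array(m["distortion"],float))[:,0]
    return (np.c_[q,np.ones(len(q))]*D[vs,us][:,None])@TT[:3,:3].T+TT[:3,3]
def box(u0,u1,v0,v1,cond):
    vs,us=np.mgrid[v0:v1,u0:u1]; vs,us=vs.ravel(),us.ravel(); k=cond(g[vs,us].astype(int))&(D[vs,us]>0); return us[k],vs[k]
us,vs=box(488,530,298,343,lambda x:x<90); P=cloud(us,vs)
for v in range(300,343,3):
    k=abs(vs-v)<=1
    if k.sum()>5: print(v,us[k].min(),us[k].max(),P[k].mean(0))
us,vs=box(528,590,295,342,lambda x:x>150); Q=cloud(us,vs)
c=np.linalg.lstsq(np.c_[Q[:,:2],np.ones(len(Q))],Q[:,2],rcond=None)[0]; print("panel",c,np.degrees(np.arctan(c[:2])),len(Q))
k=P[:,2]-P[:,:2]@c[:2]-c[2]; 
# front edge of panel: along column 560
for v in range(260,340,4):
    print(v, cloud(np.array([560]),np.array([v]))[0], g[v,560])
cv2.imwrite("pics/w1c.png",cv2.resize(im[250:400,440:640,::-1],None,fx=4,fy=4,interpolation=cv2.INTER_NEAREST))
E
```

```text
306 496 519 [0.487 0.185 0.063]
309 495 521 [0.488 0.185 0.066]
312 495 521 [0.49  0.185 0.067]
315 495 520 [0.494 0.185 0.066]
318 495 520 [0.497 0.185 0.066]
321 495 519 [0.501 0.185 0.066]
324 494 518 [0.504 0.186 0.065]
327 494 518 [0.507 0.185 0.066]
330 494 518 [0.51  0.186 0.067]
333 494 518 [0.513 0.185 0.068]
336 494 518 [0.515 0.185 0.069]
339 494 518 [0.518 0.186 0.069]
panel [ 0.227  0.001 -0.053] [12.81   0.052] 2900
260 [ 0.462  0.27  -0.001] 166
264 [0.465 0.269 0.002] 100
268 [0.471 0.271 0.   ] 103
272 [0.475 0.272 0.   ] 101
276 [0.473 0.26  0.019] 101
280 [0.473 0.255 0.028] 103
284 [0.473 0.247 0.04 ] 104
288 [0.473 0.241 0.051] 104
292 [0.475 0.239 0.054] 204
296 [0.479 0.239 0.056] 237
300 [0.482 0.238 0.058] 233
304 [0.487 0.24  0.057] 239
308 [0.49  0.24  0.058] 238
312 [0.495 0.24  0.058] 238
316 [0.497 0.239 0.061] 241
320 [0.501 0.239 0.063] 241
324 [0.505 0.24  0.063] 239
328 [0.51  0.241 0.063] 244
332 [0.514 0.241 0.063] 239
336 [0.518 0.241 0.065] 240
```

View pics/w1c.png

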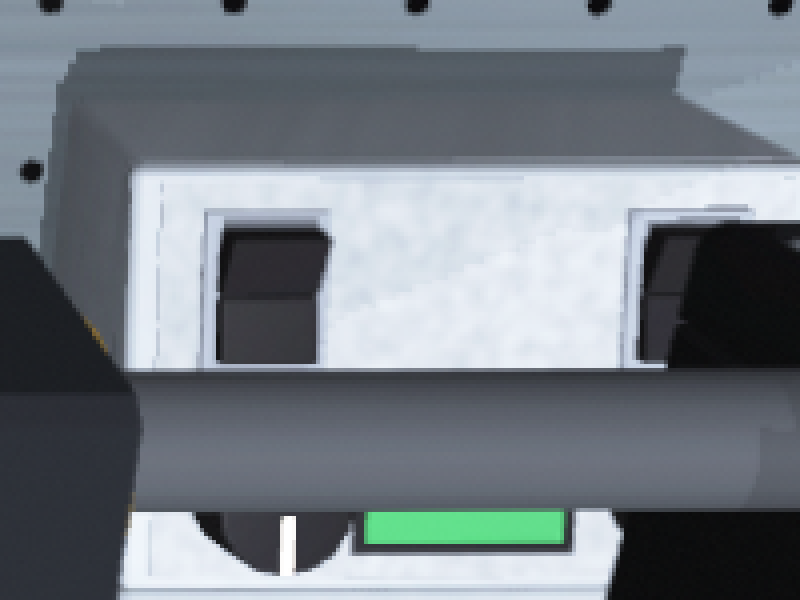

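Both rockers lie at x=0.4865–0.518, with the axle at (0.5025, 0.1855). The panel fit gives 12.8° and yaw of about 0, which agrees with the description. I'll plan the press square to the panel.

```bash
cat >> h.py <<'E'
def Rt(yaw,tilt):
    y,z=Rtool(yaw,tilt); return np.c_[np.cross(y,z),y,z]
def press(A,yaw,tilt,d,h):
    "tip target: d mm downslope of A, h mm above panel"
    R=Rt(yaw,tilt); n=-R[:,2]; e=-R[:,0]; tip=np.array(A)-e*d/1000+n*h/1000
    s=r.sense(); R0=np.array(s["ee_rot"]); print("tip now",np.array(s["tcp_pos"])+R0[:,2]*r.nose_length,"target",tip,"n,e",n,e)
    plan(tip=tip,R=R)
E
python3 - <<'E'
from h import *
press([.5025,.1855,.061],0,12.9,14,30)
E
```

```text
tip now [0.42  0.212 0.238] target [0.482 0.185 0.087] n,e [-0.223 -0.     0.975] [ 0.975 -0.     0.223]
shift [-21.6 -26.4 155.2] turn [ -0.01 -12.9   -0.14]
```

```bash
python3 -m creep '[[-1,-6,-8,30,0,-4,0],[-1,-12,-16,60,0,-8,0],[-1,-18,-26,90,0,-12,0],[-1,-22,-26.4,120,0,-12.9,0],[-1,-21.6,-26.4,145,0,-12.9,0],[-1,-21.6,-26.4,155,0,-12.9,0],[-1,-21.6,-26.4,155,0,-12.9,0],[-1,-21.6,-26.4,155,0,-12.9,0]]' && python3 - <<'E'
from h import *
press([.5025,.1855,.061],0,12.9,14,10)
im,D=vision.capture("scene"); cv2.imwrite("pics/s1.png",cv2.resize(im[190:270,330:450,::-1],None,fx=6,fy=6,interpolation=cv2.INTER_CUBIC))
E
```

```text
time_s: 4.73
tcp_pos: [0.4418, 0.186, 0.2648]
ee_rot: [[-0.975, 0.002, 0.223], [0.002, 1.0, -0.001], [-0.223, -0.001, -0.975]]
wrist_force: [0.4, -0.8, -0.2]
gripper_width: 0.003
gripper_force: 0.0
tip now [0.482 0.186 0.087] target [0.487 0.185 0.068] n,e [-0.223 -0.     0.975] [ 0.975 -0.     0.223]
shift [ 0.3 -0.5 20. ] turn [-0.06 -0.02 -0.1 ]
```

View pics/s1.png

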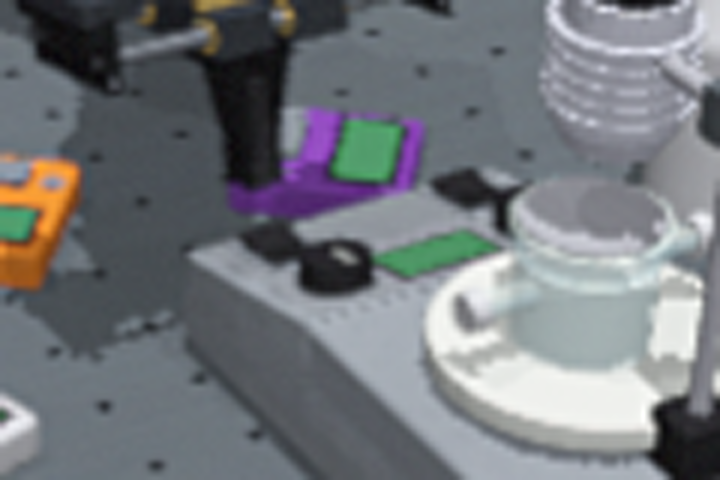

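The crop shows the closed tip above the near end of the right-hand rocker (crop 270,240), clear of everything else. I'll press slowly.

```bash
python3 -m creep '[[-1,0,0,10,0,0,0],[-1,0,0,17,0,0,0],[-1,0,0,19,0,0,0],[-1,0,0,20.5,0,0,0],[-1,0,0,21.5,0,0,0],[-1,0,0,22.5,0,0,0],[-1,0,0,22.5,0,0,0],[-1,0,0,22.5,0,0,0]]'; python3 -m creep '[[-1,0,0,0.7,0,0,0],[-1,0,0,1.4,0,0,0],[-1,0,0,1.4,0,0,0]]'
```

```text
time_s: 5.45
tcp_pos: [0.4465, 0.1867, 0.2431]
ee_rot: [[-0.975, 0.001, 0.224], [0.001, 1.0, 0.0], [-0.224, 0.0, -0.975]]
wrist_force: [-1.6, 0.6, 1.1]
gripper_width: 0.004
gripper_force: 0.8
time_s: 5.7
tcp_pos: [0.4469, 0.1866, 0.2414]
ee_rot: [[-0.975, 0.001, 0.223], [0.001, 1.0, -0.0], [-0.223, 0.0, -0.975]]
wrist_force: [-1.0, -0.8, 0.9]
gripper_width: 0.003
gripper_force: 0.8
```

```bash
python3 -m creep '[[-1,0,0,0.5,0,0,0],[-1,0,0,1,0,0,0],[-1,0,0,1,0,0,0]]'; python3 -m creep '[[-1,0,0,0.5,0,0,0],[-1,0,0,1,0,0,0],[-1,0,0,1,0,0,0]]'
```

```text
time_s: 5.95
tcp_pos: [0.4472, 0.1866, 0.2404]
ee_rot: [[-0.975, 0.001, 0.223], [0.001, 1.0, -0.0], [-0.223, -0.0, -0.975]]
wrist_force: [-1.8, 0.7, 0.8]
gripper_width: 0.006
gripper_force: 0.6
time_s: 6.2
tcp_pos: [0.4473, 0.1866, 0.2396]
ee_rot: [[-0.975, 0.001, 0.223], [0.001, 1.0, -0.0], [-0.223, -0.0, -0.975]]
wrist_force: [-2.8, 0.8, 5.0]
gripper_width: 0.006
gripper_force: 2.0
```

```bash
python3 -m creep '[[-1,0,0,0.4,0,0,0],[-1,0,0,0.4,0,0,0],[-1,0,0,0.4,0,0,0]]'
```

```text
time_s: 6.45
tcp_pos: [0.4473, 0.1866, 0.2395]
ee_rot: [[-0.975, 0.001, 0.224], [0.001, 1.0, -0.0], [-0.224, -0.0, -0.975]]
wrist_force: [-4.9, -0.1, 6.2]
gripper_width: 0.002
gripper_force: 3.6
```

```bash
python3 -m creep '[[-1,0,0,-25,0,0,0],[-1,0,0,-60,0,0,0],[-1,0,0,-100,0,0,0],[-1,0,0,-140,0,0,0],[-1,0,0,-140,0,0,0]]'; python3 - <<'E'
from h import *
plan(tcp=[.40,.03,.42],R=Rt(0,0))
E
```

```text
time_s: 6.87
tcp_pos: [0.4169, 0.188, 0.3835]
ee_rot: [[-0.972, -0.002, 0.236], [0.001, 1.0, 0.011], [-0.236, 0.011, -0.972]]
wrist_force: [0.4, 0.2, 0.4]
gripper_width: 0.004
gripper_force: 0.0
shift [   7.7 -157.6  -41.2] turn [ 0.62 13.63  0.02]
```

```bash
python3 -m creep '[[-1,2,-38,-10,0,4,0],[-1,4,-76,-20,0,8,0],[-1,6,-114,-30,0,12,0],[-1,8,-150,-40,0,12.9,0],[-1,8,-158,-41,0,12.9,0],[-1,8,-158,-41,0,12.9,0],[-1,8,-158,-41,0,12.9,0]]'; python3 - <<'E'
from look import *
im,D,TT,o=look("w3",["stir_rocker","timer_key"])
cv2.imwrite("pics/w3c.png",cv2.resize(im[240:400,400:600,::-1],None,fx=3,fy=3,interpolation=cv2.INTER_CUBIC))
plan(tcp=[.50,-.23,.42])
E
```

```text
time_s: 7.45
tcp_pos: [0.3992, 0.0283, 0.4135]
ee_rot: [[-1.0, 0.003, 0.0], [0.003, 1.0, 0.0], [-0.0, 0.0, -1.0]]
wrist_force: [0.1, 0.2, 0.5]
gripper_width: 0.003
gripper_force: 0.0
stir_rocker 0.69 [482. 324.] 947 mean [0.498 0.183 0.071] lo [0.367 0.069 0.059] hi [0.515 0.198 0.314]
stir_rocker 0.27 [284. 273.] 3780 mean [ 0.468 -0.002  0.023] lo [ 0.439 -0.04   0.007] hi [0.503 0.039 0.03 ]
timer_key 0.89 [125. 255.] 703 mean [ 0.444 -0.159  0.028] lo [ 0.436 -0.177  0.024] hi [ 0.454 -0.142  0.03 ]
timer_key 0.84 [421. 130.] 802 mean [0.326 0.126 0.028] lo [0.312 0.111 0.026] hi [0.341 0.143 0.03 ]
timer_key 0.71 [529. 327.] 17081 mean [0.523 0.236 0.064] lo [0.473 0.155 0.019] hi [0.607 0.311 0.091]
shift [-100.6 -259.5   -6.8] turn [0. 0. 0.]
```

View pics/w3c.png

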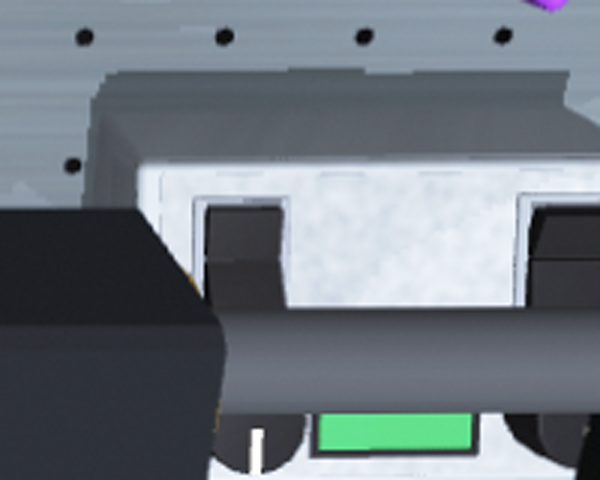

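The stirring rocker's near end (crop 245,230) now lies flush, and the heating rocker (570,225) still stands up. Next is the controller.

```bash
python3 -m creep '[[-1,-13,-36,-1,0,0,0],[-1,-27,-72,-2,0,0,0],[-1,-40,-108,-3,0,0,0],[-1,-54,-144,-4,0,0,0],[-1,-68,-180,-5,0,0,0],[-1,-82,-216,-6,0,0,0],[-1,-94,-250,-7,0,0,0],[-1,-100,-260,-7,0,0,0]]';python3 -m creep '[[-1,0,0,0,0,0,0],[-1,0,0,0,0,0,0]]'; python3 - <<'E'
from look import *
im,D,TT,o=look("w4",["fan_rocker","lamp_button","controller"])
E
```

```text
time_s: 8.27
tcp_pos: [0.5008, -0.234, 0.4195]
ee_rot: [[-1.0, 0.002, -0.001], [0.002, 1.0, -0.001], [0.001, -0.001, -1.0]]
wrist_force: [0.8, 0.0, 0.1]
gripper_width: 0.01
gripper_force: 0.0
time_s: 8.43
tcp_pos: [0.4994, -0.2308, 0.4195]
ee_rot: [[-1.0, 0.001, -0.002], [0.001, 1.0, 0.001], [0.002, 0.001, -1.0]]
wrist_force: [-0.5, 0.3, 0.1]
gripper_width: 0.001
gripper_force: 0.0
fan_rocker 0.8 [365. 299.] 650 mean [ 0.58  -0.181  0.051] lo [ 0.567 -0.193  0.048] hi [ 0.593 -0.168  0.053]
controller 0.67 [311. 281.] 11042 mean [ 0.57  -0.238  0.04 ] lo [ 0.537 -0.346  0.013] hi [ 0.687 -0.147  0.066]
```

View pics/w4.png

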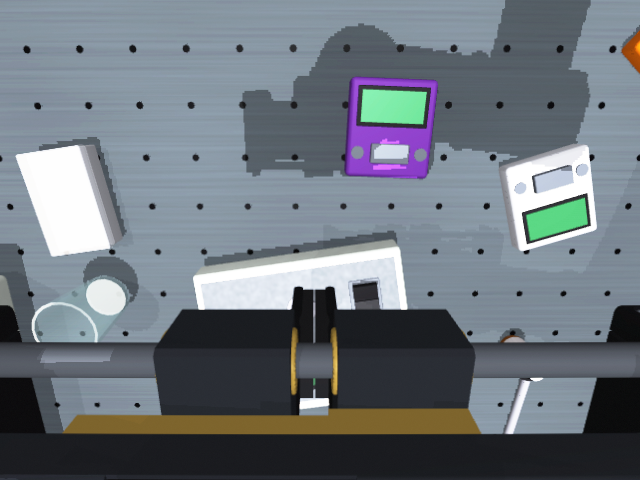

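In w4 the fan rocker is at (366,293). The controller is yawed, with its front edge running from (196,275) to (398,243). The button is hidden, so I'll move 75 mm forward.

```bash
python3 -m creep '[[-1,-38,0,0,0,0,0],[-1,-75,0,0,0,0,0],[-1,-75,0,0,0,0,0],[-1,-75,0,0,0,0,0],[-1,-75,0,0,0,0,0]]'; python3 - <<'E'
from look import *
im,D,TT,o=look("w5",["fan_rocker","lamp_button","controller","timer_key"])
cv2.imwrite("pics/w5c.png",cv2.resize(im[150:350,160:430,::-1],None,fx=2.9,fy=2.9,interpolation=cv2.INTER_CUBIC))
P,us,vs=o["controller"][0]; k=(P[:,2]>.034)&(im[vs,us].min(1)>150); Q=P[k]
c=None
for i in range(5):
    c=np.linalg.lstsq(np.c_[Q[:,:2],np.ones(len(Q))],Q[:,2],rcond=None)[0]; e=Q[:,2]-Q[:,:2]@c[:2]-c[2]; Q=Q[abs(e)<max(.002,.0)] if i else Q[abs(e)<.006]
print("panel",c,len(Q),"tilt",np.degrees(np.arctan(np.hypot(*c[:2]))),"yaw",np.degrees(np.arctan2(c[1],c[0])))
# front edge line: for each column the first row of panel
front=P[(P[:,2]<.034)&(P[:,2]>.012)]; 
f=np.polyfit(front[:,1],front[:,0],1); print("front wall x=a*y+b",f,"yaw",-np.degrees(np.arctan(f[0])),front[:,0].std())
E
```

```text
time_s: 9.05
tcp_pos: [0.5736, -0.2305, 0.4206]
ee_rot: [[-1.0, -0.0, -0.001], [-0.0, 1.0, 0.0], [0.001, 0.0, -1.0]]
wrist_force: [-0.2, -0.1, -0.6]
gripper_width: 0.005
gripper_force: 0.0
fan_rocker 0.81 [369. 229.] 939 mean [ 0.584 -0.181  0.052] lo [ 0.568 -0.193  0.048] hi [ 0.6   -0.168  0.055]
lamp_button 0.74 [299. 238.] 438 mean [ 0.594 -0.244  0.054] lo [ 0.585 -0.254  0.049] hi [ 0.605 -0.234  0.057]
lamp_button 0.68 [297. 236.] 427 mean [ 0.594 -0.244  0.054] lo [ 0.584 -0.254  0.05 ] hi [ 0.603 -0.235  0.057]
lamp_button 0.31 [531. 323.] 808 mean [0.721 0.02  0.009] lo [0.67  0.004 0.003] hi [0.805 0.041 0.012]
controller 0.81 [309. 244.] 27091 mean [ 0.601 -0.238  0.05 ] lo [ 0.542 -0.343  0.024] hi [ 0.661 -0.141  0.066]
timer_key 0.88 [567.  96.] 884 mean [ 0.469 -0.004  0.028] lo [ 0.458 -0.02   0.024] hi [0.48  0.014 0.03 ]
timer_key 0.72 [391.  71.] 919 mean [ 0.445 -0.162  0.028] lo [ 0.436 -0.179  0.025] hi [ 0.454 -0.144  0.03 ]
panel [ 0.214  0.033 -0.072] 21283 tilt 12.196706997425954 yaw 8.745013366806935
front wall x=a*y+b [-0.151  0.511] yaw 8.586994794248847 0.008850318433398563
```

View pics/w5c.png

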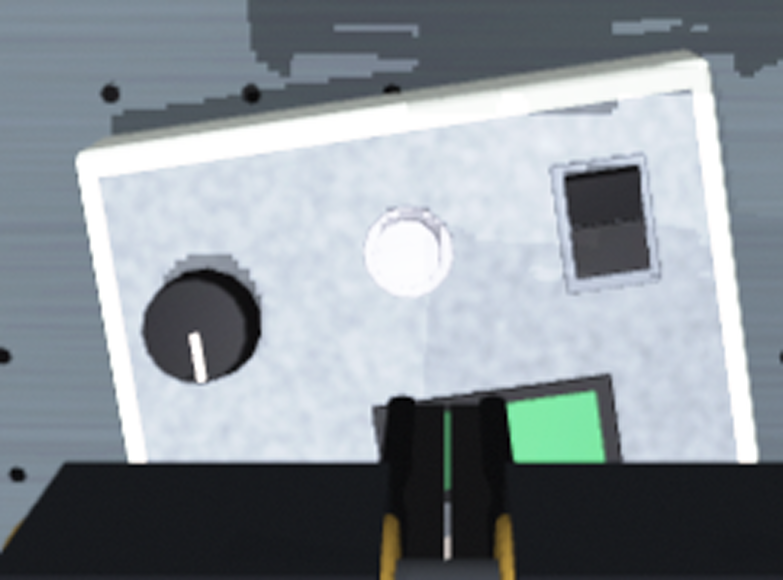

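The panel measures 12.2° tilt and 8.7° yaw. The rocker is at (369,227), the button at (301,237), and they are 64 mm apart, which fits the description.

```bash
python3 - <<'E'
from h import *
z=.214*.584+.033*-.181-.072; zb=.214*.594-.033*.244-.072; print(z,zb)
press([.584,-.181,z],8.7,12.1,14,30)
E
```

```text
0.04700299999999999 0.04706399999999998
tip now [ 0.573 -0.231  0.239] target [ 0.564 -0.184  0.073] n,e [-0.207 -0.032  0.978] [0.967 0.148 0.21 ]
shift [ 46.7  41.6 170. ] turn [ -0.94 -12.02  -8.72]
```

```bash
python3 -m creep '[[-1,10,10,32,-0.3,-4,-2.9],[-1,20,20,64,-0.6,-8,-5.8],[-1,30,30,96,-0.9,-12,-8.7],[-1,40,40,128,-0.94,-12.02,-8.72],[-1,46.7,41.6,155,-0.94,-12.02,-8.72],[-1,46.7,41.6,170,-0.94,-12.02,-8.72],[-1,46.7,41.6,170,-0.94,-12.02,-8.72],[-1,46.7,41.6,170,-0.94,-12.02,-8.72]]'; python3 - <<'E'
from h import *
press([.584,-.181,.047],8.7,12.1,14,9)
im,D=vision.capture("side"); cv2.imwrite("pics/s2.png",cv2.resize(im[260:370,300:440,::-1],None,fx=5,fy=5,interpolation=cv2.INTER_CUBIC))
E
```

```text
time_s: 9.97
tcp_pos: [0.5272, -0.19, 0.251]
ee_rot: [[-0.967, -0.152, 0.206], [-0.148, 0.988, 0.032], [-0.208, 0.0, -0.978]]
wrist_force: [0.4, 0.1, 0.6]
gripper_width: 0.001
gripper_force: 0.0
tip now [ 0.565 -0.184  0.073] target [ 0.569 -0.183  0.053] n,e [-0.207 -0.032  0.978] [0.967 0.148 0.21 ]
shift [ 0.5  0.3 20.3] turn [ 0.   -0.08  0.02]
```

View pics/s2.png

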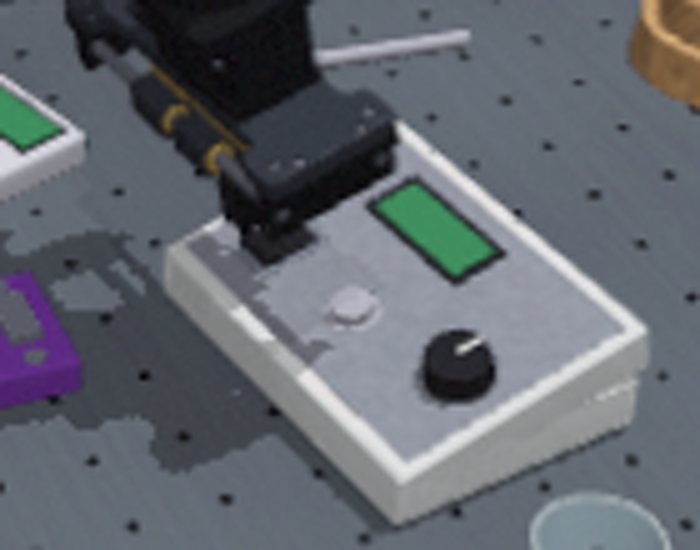

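The tip is over the fan rocker (crop 270,240), so I'll press the same way.

```bash
python3 -m creep '[[-1,0.5,0.3,10,0,0,0],[-1,0.5,0.3,17,0,0,0],[-1,0.5,0.3,19,0,0,0],[-1,0.5,0.3,20.5,0,0,0],[-1,0.5,0.3,22,0,0,0],[-1,0.5,0.3,23,0,0,0],[-1,0.5,0.3,23,0,0,0]]'; python3 -m creep '[[-1,0,0,0.7,0,0,0],[-1,0,0,1.2,0,0,0],[-1,0,0,1.2,0,0,0]]'
```

```text
time_s: 10.6
tcp_pos: [0.5312, -0.1889, 0.2281]
ee_rot: [[-0.967, -0.151, 0.206], [-0.148, 0.989, 0.032], [-0.208, 0.0, -0.978]]
wrist_force: [-0.6, 0.2, 1.0]
gripper_width: 0.008
gripper_force: 0.3
time_s: 10.85
tcp_pos: [0.5317, -0.1889, 0.227]
ee_rot: [[-0.967, -0.151, 0.206], [-0.148, 0.988, 0.032], [-0.209, 0.0, -0.978]]
wrist_force: [-1.0, -0.7, 2.0]
gripper_width: 0.002
gripper_force: 0.7
```

```bash
python3 -m creep '[[-1,0,0,0.5,0,0,0],[-1,0,0,1,0,0,0],[-1,0,0,1,0,0,0]]'; python3 -m creep '[[-1,0,0,0.5,0,0,0],[-1,0,0,0.8,0,0,0],[-1,0,0,0.8,0,0,0]]'
```

```text
time_s: 11.1
tcp_pos: [0.5319, -0.1888, 0.226]
ee_rot: [[-0.967, -0.151, 0.206], [-0.148, 0.988, 0.032], [-0.209, 0.0, -0.978]]
wrist_force: [-1.1, -0.5, 1.4]
gripper_width: 0.006
gripper_force: 0.7
time_s: 11.35
tcp_pos: [0.532, -0.1888, 0.2256]
ee_rot: [[-0.967, -0.151, 0.206], [-0.148, 0.988, 0.032], [-0.209, 0.0, -0.978]]
wrist_force: [-3.0, -0.4, 3.5]
gripper_width: 0.008
gripper_force: 2.3
```

```bash
python3 -m creep '[[-1,0,0,0.5,0,0,0],[-1,0,0,0.5,0,0,0],[-1,0,0,0.5,0,0,0]]';  python3 -m creep '[[-1,0,0,-15,0,0,0],[-1,0,0,-50,0,0,0],[-1,0,0,-90,0,0,0],[-1,0,0,-130,0,0,0],[-1,0,0,-130,0,0,0],[-1,0,0,-130,0,0,0]]'; python3 - <<'E'
from look import *
im,D,TT,o=look("w6",["fan_rocker","lamp_button"])
cv2.imwrite("pics/w6c.png",cv2.resize(im[150:350,200:500,::-1],None,fx=2.5,fy=2.5,interpolation=cv2.INTER_CUBIC))
press([.594,-.244,.0467],8.7,12.1,0,30)
E
```

```text
time_s: 11.6
tcp_pos: [0.532, -0.1888, 0.2254]
ee_rot: [[-0.967, -0.152, 0.206], [-0.148, 0.988, 0.032], [-0.209, 0.0, -0.978]]
wrist_force: [-4.1, 0.3, 5.9]
gripper_width: 0.0
gripper_force: 3.8
time_s: 12.1
tcp_pos: [0.5057, -0.1929, 0.3548]
ee_rot: [[-0.965, -0.151, 0.214], [-0.148, 0.989, 0.031], [-0.216, -0.001, -0.976]]
wrist_force: [-1.3, -0.3, -0.3]
gripper_width: 0.004
gripper_force: 0.0
fan_rocker 0.68 [316. 246.] 1221 mean [ 0.583 -0.18   0.051] lo [ 0.568 -0.192  0.047] hi [ 0.597 -0.168  0.058]
lamp_button 0.69 [233. 247.] 610 mean [ 0.593 -0.244  0.054] lo [ 0.584 -0.254  0.049] hi [ 0.603 -0.234  0.057]
lamp_button 0.56 [229. 238.] 35220 mean [ 0.595 -0.248  0.047] lo [ 0.539 -0.343  0.017] hi [ 0.678 -0.145  0.066]
tip now [ 0.542 -0.187  0.172] target [ 0.588 -0.245  0.076] n,e [-0.207 -0.032  0.978] [0.967 0.148 0.21 ]
shift [-15.  -64.3 101.4] turn [ 0.08 -0.17 -0.03]
```

View pics/w6c.png

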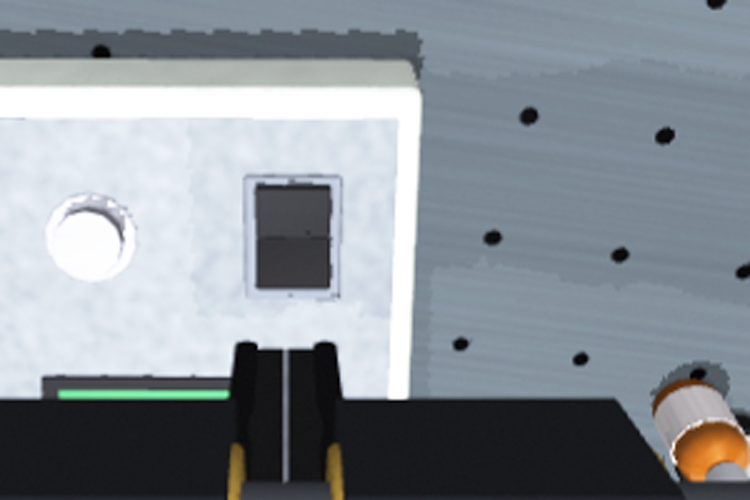

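The fan rocker (crop 293,237) is over: its near end is flush. Now the lamp button.

```bash
python3 -m creep '[[-1,-8,-32,10,0,0,0],[-1,-15,-64.3,25,0,0,0],[-1,-15,-64.3,60,0,0,0],[-1,-15,-64.3,90,0,0,0],[-1,-15,-64.3,101,0,0,0],[-1,-15,-64.3,101,0,0,0],[-1,-15,-64.3,101,0,0,0]]'; python3 - <<'E'
from h import *
press([.594,-.244,.0467],8.7,12.1,0,10)
E
```

```text
time_s: 12.83
tcp_pos: [0.5506, -0.2509, 0.2553]
ee_rot: [[-0.967, -0.152, 0.204], [-0.149, 0.988, 0.032], [-0.206, 0.001, -0.978]]
wrist_force: [0.6, -0.3, 0.4]
gripper_width: 0.006
gripper_force: 0.0
tip now [ 0.588 -0.245  0.077] target [ 0.592 -0.244  0.056] n,e [-0.207 -0.032  0.978] [0.967 0.148 0.21 ]
shift [ 0.7  0.2 21. ] turn [ 0.04 -0.19  0.05]
```

```bash
python3 -m creep '[[-1,0.5,0.2,10,0,0,0],[-1,0.5,0.2,18,0,0,0],[-1,0.5,0.2,21,0,0,0],[-1,0.5,0.2,23,0,0,0],[-1,0.5,0.2,25,0,0,0],[-1,0.5,0.2,25,0,0,0]]'; python3 -m creep '[[-1,0,0,0.7,0,0,0],[-1,0,0,1.4,0,0,0],[-1,0,0,1.4,0,0,0]]'
```

```text
time_s: 13.33
tcp_pos: [0.5551, -0.2501, 0.2319]
ee_rot: [[-0.967, -0.152, 0.207], [-0.148, 0.988, 0.032], [-0.209, 0.0, -0.978]]
wrist_force: [0.8, 1.0, 0.7]
gripper_width: 0.006
gripper_force: 0.5
time_s: 13.58
tcp_pos: [0.5554, -0.2501, 0.2306]
ee_rot: [[-0.967, -0.151, 0.207], [-0.148, 0.988, 0.032], [-0.209, 0.0, -0.978]]
wrist_force: [0.0, 1.2, 1.8]
gripper_width: 0.006
gripper_force: 0.8
```

```bash
python3 -m creep '[[-1,0,0,0.7,0,0,0],[-1,0,0,1.2,0,0,0],[-1,0,0,1.2,0,0,0]]'; python3 -m creep '[[-1,0,0,0.6,0,0,0],[-1,0,0,1,0,0,0],[-1,0,0,1,0,0,0]]'; python3 -m creep '[[-1,0,0,0.5,0,0,0],[-1,0,0,0.8,0,0,0],[-1,0,0,0.8,0,0,0]]'
```

```text
time_s: 13.83
tcp_pos: [0.5557, -0.25, 0.2292]
ee_rot: [[-0.967, -0.151, 0.207], [-0.148, 0.988, 0.032], [-0.209, 0.0, -0.978]]
wrist_force: [0.4, 1.2, 1.8]
gripper_width: 0.003
gripper_force: 0.8
time_s: 14.08
tcp_pos: [0.5559, -0.25, 0.2281]
ee_rot: [[-0.967, -0.151, 0.207], [-0.148, 0.988, 0.032], [-0.209, 0.0, -0.978]]
wrist_force: [-0.0, 0.8, 2.0]
gripper_width: 0.007
gripper_force: 0.8
time_s: 14.33
tcp_pos: [0.5561, -0.25, 0.2276]
ee_rot: [[-0.967, -0.151, 0.207], [-0.148, 0.988, 0.032], [-0.209, 0.0, -0.978]]
wrist_force: [0.7, 2.1, 2.5]
gripper_width: 0.007
gripper_force: 1.6
```

```bash
python3 -m creep '[[-1,0,0,0.5,0,0,0],[-1,0,0,1,0,0,0],[-1,0,0,1,0,0,0]]'; python3 -m creep '[[-1,0,0,0.5,0,0,0],[-1,0,0,0.8,0,0,0],[-1,0,0,0.8,0,0,0]]'
```

```text
time_s: 14.58
tcp_pos: [0.5562, -0.2499, 0.2268]
ee_rot: [[-0.967, -0.152, 0.207], [-0.148, 0.988, 0.032], [-0.209, 0.0, -0.978]]
wrist_force: [-0.1, 0.5, 5.5]
gripper_width: 0.003
gripper_force: 2.8
time_s: 14.83
tcp_pos: [0.5563, -0.25, 0.2263]
ee_rot: [[-0.967, -0.152, 0.207], [-0.148, 0.988, 0.032], [-0.209, 0.0, -0.978]]
wrist_force: [-2.0, 1.3, 6.0]
gripper_width: 0.006
gripper_force: 3.5
```

The button is on its stop and the sprung face is compressing. I'll back off and look at the button and the timer.

```bash
python3 -m creep '[[-1,0,0,-15,0,0,0],[-1,0,0,-50,0,0,0],[-1,0,0,-90,0,0,0],[-1,0,0,-130,0,0,0],[-1,0,0,-130,0,0,0],[-1,0,0,-130,0,0,0]]'; python3 - <<'E'
from h import *
plan(tcp=[.46,-.10,.40],R=Rt(8.7,0))
E
```

```text
time_s: 15.33
tcp_pos: [0.5292, -0.2544, 0.3553]
ee_rot: [[-0.966, -0.151, 0.211], [-0.148, 0.989, 0.031], [-0.214, -0.001, -0.977]]
wrist_force: [-0.8, 0.4, 0.1]
gripper_width: 0.008
gripper_force: 0.0
shift [ 34.5 163.  -53.6] turn [-0.09 12.33 -0.02]
```

```bash
python3 -m creep '[[-1,7,32,-10,0,4,0],[-1,14,64,-20,0,8,0],[-1,21,96,-30,0,12.2,0],[-1,28,128,-42,0,12.2,0],[-1,34,160,-53,0,12.2,0],[-1,34.5,163,-53.6,0,12.2,0],[-1,34.5,163,-53.6,0,12.2,0]]'; python3 - <<'E'
from look import *
im,D,TT,o=look("w7",["timer_key","timer","lamp_button","fan_rocker"])
for t in ("timer_key","timer"):
    for P,us,vs in o.get(t,[]):
        Q=P[P[:,2]>(.026 if t=="timer_key" else .02)]
        (c,sz,a)=cv2.minAreaRect((Q[:,:2]*1000).astype(np.float32)); print(t,c,sz,a)
cv2.imwrite("pics/w7.png",im[:,:,::-1])
E
```

```text
time_s: 15.92
tcp_pos: [0.4598, -0.0985, 0.3973]
ee_rot: [[-0.988, -0.154, -0.004], [-0.154, 0.988, 0.0], [0.004, 0.001, -1.0]]
wrist_force: [-0.3, 0.2, -0.4]
gripper_width: 0.005
gripper_force: 0.0
timer_key 0.93 [600. 105.] 1019 mean [0.326 0.126 0.028] lo [0.311 0.11  0.023] hi [0.342 0.142 0.03 ]
timer_key 0.87 [249. 189.] 848 mean [ 0.445 -0.16   0.028] lo [ 0.436 -0.178  0.023] hi [ 0.454 -0.143  0.03 ]
timer_key 0.75 [414. 239.] 754 mean [ 0.468 -0.002  0.028] lo [ 0.457 -0.019  0.024] hi [0.48  0.015 0.03 ]
timer 0.74 [112. 315.] 16557 mean [ 0.597 -0.267  0.045] lo [ 0.537 -0.344  0.014] hi [ 0.691 -0.152  0.065]
timer 0.73 [256. 163.] 8825 mean [ 0.421 -0.16   0.023] lo [ 0.38  -0.198  0.019] hi [ 0.466 -0.121  0.029]
timer 0.71 [408. 254.] 7442 mean [0.486 0.002 0.023] lo [ 0.441 -0.04   0.009] hi [0.534 0.045 0.029]
lamp_button 0.55 [142. 332.] 350 mean [ 0.592 -0.244  0.05 ] lo [ 0.584 -0.254  0.047] hi [ 0.6   -0.234  0.052]
timer_key (325.66900634765625, 127.07209014892578) (35.841331481933594, 19.372926712036133) 48.308570861816406
timer_key (445.1273498535156, -160.9125213623047) (36.23507308959961, 18.401304244995117) 87.2353744506836
timer_key (468.90374755859375, -1.8511734008789062) (18.303546905517578, 35.78787612915039) 18.023452758789062
timer (576.4110717773438, -223.35130310058594) (161.3134307861328, 322.33782958984375) 33.134674072265625
timer (423.01837158203125, -160.00515747070312) (79.43427276611328, 89.16888427734375) 87.91842651367188
timer (489.7864074707031, 4.818565368652344) (89.35702514648438, 79.56143951416016) 17.92867660522461
```

View pics/w7.png

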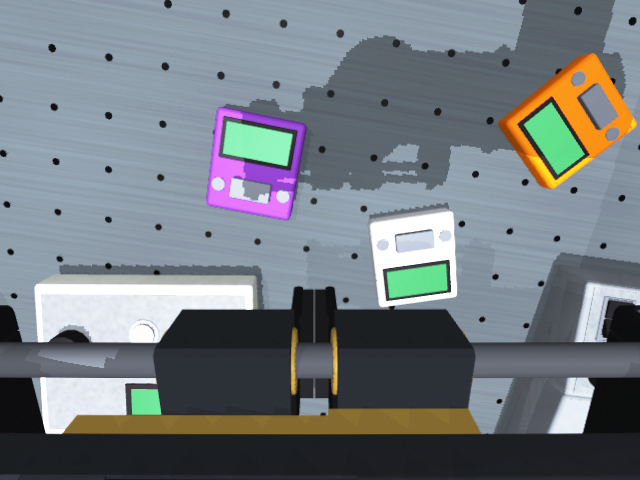

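The white timer is at (414,255) with its key at (414,240), and the orange and purple ones are clear of it. The timer's yaw is 18° and the key–middle offset is 22 mm, as described. The lamp button's face dropped from 0.054 to 0.050, so it is in.

```bash
python3 - <<'E'
from h import *
plan(tip=[.4688,-.0019,.048],R=Rt(18,0))
E
```

```text
shift [-23.5  96.2 166.6] turn [ 0.05 -0.28 -9.39]
```

```bash
python3 -m creep '[[-1,-8,32,20,0,0,-4],[-1,-16,64,40,0,0,-8],[-1,-23.5,96.2,60,0,-0.3,-9.4],[-1,-23.5,96.2,95,0,-0.3,-9.4],[-1,-23.5,96.2,130,0,-0.3,-9.4],[-1,-23.5,96.2,155,0,-0.3,-9.4],[-1,-23.5,96.2,166.6,0,-0.3,-9.4],[-1,-23.5,96.2,166.6,0,-0.3,-9.4]]';python3 -m creep '[[-1,0,0,0,0,0,0],[-1,0,0,0,0,0,0]]'; python3 - <<'E'
from h import *
plan(tip=[.4688,-.0019,.028],R=Rt(18,0))
E
```

```text
time_s: 16.83
tcp_pos: [0.4679, -0.0021, 0.2278]
ee_rot: [[-0.951, -0.309, -0.006], [-0.309, 0.951, -0.001], [0.006, 0.0, -1.0]]
wrist_force: [-0.2, -0.2, -0.1]
gripper_width: 0.007
gripper_force: 0.0
time_s: 17.0
tcp_pos: [0.4694, -0.0014, 0.232]
ee_rot: [[-0.951, -0.31, 0.004], [-0.31, 0.951, 0.001], [-0.004, 0.0, -1.0]]
wrist_force: [0.3, -0.6, 1.1]
gripper_width: 0.006
gripper_force: 0.0
shift [ 0.8 -0.3 21.7] turn [0.01 0.22 0.06]
```

```bash
python3 -m creep '[[-1,0.5,0,10,0,0,0],[-1,0.5,0,17,0,0,0],[-1,0.5,0,20,0,0,0],[-1,0.5,0,20,0,0,0],[-1,0.5,0,20,0,0,0]]'; python3 -m creep '[[-1,0,0,1,0,0,0],[-1,0,0,2,0,0,0],[-1,0,0,2,0,0,0]]'
```

```text
time_s: 17.42
tcp_pos: [0.4684, -0.0013, 0.2117]
ee_rot: [[-0.95, -0.311, 0.003], [-0.311, 0.95, 0.001], [-0.003, 0.0, -1.0]]
wrist_force: [-0.4, -0.5, -0.4]
gripper_width: 0.004
gripper_force: 0.0
time_s: 17.67
tcp_pos: [0.4685, -0.0012, 0.2098]
ee_rot: [[-0.95, -0.311, 0.004], [-0.311, 0.95, 0.001], [-0.004, 0.0, -1.0]]
wrist_force: [-0.2, -1.3, 1.1]
gripper_width: 0.003
gripper_force: 1.1
```

```bash
python3 -m creep '[[-1,0,0,1,0,0,0],[-1,0,0,2,0,0,0],[-1,0,0,3,0,0,0],[-1,0,0,3,0,0,0],[-1,0,0,3,0,0,0]]'
```

```text
time_s: 18.08
tcp_pos: [0.4686, -0.0011, 0.2069]
ee_rot: [[-0.95, -0.311, 0.003], [-0.311, 0.95, 0.001], [-0.004, 0.0, -1.0]]
wrist_force: [-1.1, -0.5, 5.5]
gripper_width: 0.008
gripper_force: 3.3
```

```bash
python3 -m creep '[[-1,0,0,0.6,0,0,0],[-1,0,0,0.6,0,0,0],[-1,0,0,0.6,0,0,0]]'; python3 -m creep '[[-1,0,0,-10,0,0,0],[-1,0,0,-40,0,0,0],[-1,0,0,-80,0,0,0],[-1,0,0,-120,0,0,0],[-1,0,0,-160,0,0,0],[-1,0,0,-190,0,0,0],[-1,0,0,-190,0,0,0],[-1,0,0,-190,0,0,0]]'; python3 - <<'E'
from look import *
im,D,TT,o=look("w8",["timer_key","timer","stir_rocker","fan_rocker"])
E
```

```text
time_s: 18.33
tcp_pos: [0.4685, -0.0011, 0.2064]
ee_rot: [[-0.95, -0.311, 0.003], [-0.311, 0.95, 0.001], [-0.004, 0.0, -1.0]]
wrist_force: [-0.8, 0.1, 6.6]
gripper_width: 0.004
gripper_force: 3.7
time_s: 19.0
tcp_pos: [0.4676, -0.0014, 0.3972]
ee_rot: [[-0.951, -0.31, 0.006], [-0.31, 0.951, 0.003], [-0.007, 0.001, -1.0]]
wrist_force: [0.9, 0.2, -0.4]
gripper_width: 0.006
gripper_force: 0.0
timer_key 0.7 [148. 132.] 897 mean [ 0.444 -0.159  0.028] lo [ 0.436 -0.177  0.025] hi [ 0.453 -0.142  0.03 ]
timer_key 0.68 [314. 213.] 770 mean [ 0.468 -0.002  0.028] lo [ 0.457 -0.019  0.025] hi [0.48  0.015 0.03 ]
timer_key 0.61 [627. 203.] 640 mean [0.368 0.268 0.028] lo [0.352 0.257 0.022] hi [0.381 0.279 0.03 ]
timer 0.93 [617. 216.] 5173 mean [0.385 0.269 0.021] lo [0.338 0.235 0.006] hi [0.428 0.306 0.029]
timer 0.9 [159. 106.] 10354 mean [ 0.421 -0.157  0.023] lo [ 0.38  -0.197  0.01 ] hi [ 0.465 -0.119  0.029]
timer 0.9 [482. 117.] 10148 mean [0.343 0.11  0.023] lo [0.295 0.063 0.009] hi [0.392 0.158 0.029]
stir_rocker 0.9 [500. 322.] 964 mean [0.503 0.185 0.066] lo [0.487 0.174 0.062] hi [0.517 0.197 0.073]
fan_rocker 0.93 [ 90. 281.] 1006 mean [ 0.583 -0.18   0.051] lo [ 0.568 -0.192  0.046] hi [ 0.597 -0.167  0.058]
```

The key is back up at 0.028, the timer has not moved, and nothing is touching. I'm handing in.

```bash
python3 -c "
from station import r
print(r.finish_job())"
```

```text
the job is handed in; nothing more can be done
None
```

I pressed the stirring rocker, fan rocker, lamp button and timer key in that order, at under about 8 N each; the timer did not move and its key came back up, and the job is handed in (no verdict was returned).

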